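# Empty the labeller's tipping catch tray into a tote

### The arm

A 6-joint arm with a two-finger parallel gripper is mounted at the origin on a cart in front of the work surface, level with it; the furniture and walls round the work are solid. World frame = base frame: x ahead of the robot, y to its left, z up, the work surface at z = 0. Lengths are in m, angles in rad, forces in N, time in s.
With the tool pointing down it reaches from about 0.35 to 0.85 m from the base axis. Payload 8.1 kg.
Tool frame: the origin (TCP) lies on the centre line of the jaws, within the pads' length; the fingertips stand 17 mm ahead of it and the grasp point (between the pads) lies 2 mm behind it; z points along the fingers, y is the line along which they close (so a half turn about z gives the same grasp; the last joint's range is limited). The gripper opens to 93 mm and grips with 3 to 60 N. Pads are 15 mm wide; open, the fingers measure 128 mm over their backs; the gripper's body (75 mm by 188 mm) begins 65 mm behind the grasp point.
Start: joints at [1.224, 0.13, 1.488, -0, 1.523, -0.085], TCP at [0.155, 0.58, 0.236] pointing down, gripper open.
Joint ranges: [-2.96, 2.96], [-0.89, 2.26], [0.02, 2.5], [-1.34, 4.48], [0, 2.73], [-2.66, 2.66]. Speed limits (rad/s): [2.39, 2.39, 2.79, 3.14, 3.14, 3.14].

### API

Orientations are given as a rotation vector (axis times angle).
In Python, from plant import robot, optics, close_job, models gives the robot as it stands.
- The arm moves only by the shell command python3 -m inch 'ROWS' [OPENING] [FORCE]. ROWS is a JSON object of lists of equal length, an entry for each row: "travel": the shift along the tool's x, y, z in m, a list of three; "spin": the turn about the tool's z in rad. In form: {"travel": [[x, y, z], ...], "spin": [spin, ...]}. A call has 1 to 10 rows; each row is the pose to reach, as a shift and turn from the pose commanded when the call began, along the tool's axes at that moment; what a row does not reach only later rows make up. A row lasts 1/12 s, in which the tool goes at most 41.7 mm and 7.16 degrees, less where a joint would pass 70% of its speed; a pose out of reach is approached as far as the arm can. A call with a gripper value outside its range is refused whole. OPENING is the closure, from 0 (fully open) to 1 (shut), set as the call begins (- or left out, the last holds). The fingers move at their own pace and stop on an object; FORCE is the grip in N (left out, the last holds). Time passes only in rows, so rows that repeat a pose let the fingers close. It gives the time, the measured TCP pose, the force, the opening and the grip force at its end, in the units of the state.
- robot.read_state(): the state, without advancing time (a new reading comes with each control period).
- optics.read_camera(name): name is "side" or "top"; returns (picture, depth): 384x512x3 uint8, red, green, blue; 384x512 float32, m along the optical axis (not along the pixel's ray), 0 where there is no reading.
- optics.camera_info(name): a dict with "camera_matrix" (3x3 intrinsics, pixels), "dist" ([k1, k2, p1, p2, k3] as OpenCV has them; the pictures are not rectified), "view" (4x4, takes a point from world to camera coordinates). Camera axes: x right, y down, z forward; pixel columns grow to the right and rows downward; lengths in m; the calibration is good to about 2 mm. A picture is of the moment at which its call begins. camera_info takes no time and is no camera call.
- close_job(): hands the job in; it is judged then, once.
Trained networks look in the newest picture that a camera, given by its name, has taken for a name from the list of things; names that differ only in an ending like _2 or _b are one class to them, and where a whole thing is asked for, a point or a joint stands for the part that bears it (a point fixed in the world has none). Each returns a list of dicts, best first, with "p" (0 to 1); they miss things now and then, are a little off and sometimes report something else, mostly with a low value. They report only what shows in the picture. A call takes as long as a camera call. They do not tell look-alikes from the thing itself.
- models.look_for(camera, name): "centre" ([x, y, z] in m, in world coordinates, good to about 4 mm: the middle of the surface that is visible of it).
- models.masks_of(camera, name): "region" (384x512 bool, what is visible of it).
The state is a dict: "t": time; "q": joint angles; "dq": joint speeds; "joint_torque": joint torques, N m; "tool_pos": TCP position; "orientation": TCP orientation; "force": force on the tool from outside, world axes, zero at the start; "wrist_torque": the same for the moment, N m; "opening": finger opening in m; "gripper_force": force on a finger pad.
Only numpy, scipy, OpenCV 4.12 (cv2) and the standard library are available. Lean on these libraries where they do the work, as an engineer would, in place of code of your own. Each camera call takes 0.05 s, during which the arm holds its last target. There are 200 camera calls.

### The job

The carton labeller has finished a batch. Slide the empty tote along the table until it is squarely home against the labeller, under the lip of the catch tray, then lift the tray by its handle and tip it right up so that all three cartons slide into the tote. Let the tray down gently onto its rest and leave the tote where it is; do not touch the cartons with the fingers or move the other things on the table.

Things in the scene. Friction and masses are not known exactly. Their poses are not given: they have to be found in the camera images.
- labeller: fixed grey tabletop carton labeller. Origin on the table top, in the plane of the dock face, below the middle of the tray's width. Its +y is the delivery direction: bed plate, tray and cabinet lie at y < 0, the tote docks at y > 0. Cabinet: x 100 to 215 mm, y -255 to -20 mm, 225 mm high, with a label reel above it to 340 mm
- dock (a point): middle of the dock face, 60 mm above the table, axes as the labeller's. The dock face is the front edges (labeller's y = 0) of two upright 6 mm cheek plates, 67 mm to either side, up to z = 132 mm, and the edge of the 14 mm thick bed plate between them. A tote pushed squarely home touches these edges
- chute (a point): middle of the lower edge of the cabinet's delivery chute, 102 mm wide along y, just beside the tray's cabinet-side wall (labeller's x = 68 mm, z = 157 mm); it slopes up to the cabinet
- pivot (a point): middle of the tray's pivot line, which is level and parallel to the labeller's x axis: y = -10 mm, z = 115 mm in the labeller's frame; axes as the labeller's
- tray (a joint): tilt of the catch tray: 0 = level on its rest, grows as its rear (handle) end is lifted, upper stop 0.95 rad. The tray (0.3 kg) swings freely and falls back by its weight when let go. The cartons begin to slide at 0.45 to 0.65 rad
- tray_bar (a point): middle of the tray's handle: round steel bar 10 mm thick, 100 mm long, parallel to the labeller's x axis, on two arms at its ends, with a 43 mm gap to the tray's end wall. It lies 243 mm behind the pivot and 22 mm above the tray floor: at rest at labeller's y = -253 mm, z = 137 mm. Axes as the tray's. The bar can turn between gripping fingers as the tray tips
- tray_lip (a point): middle of the tray's open lip, on the floor's top face, 50 mm in front of the pivot, at rest 40 mm beyond the dock face at z = 115 mm; it swings down 40 mm into the tote. Tray: sheet steel, 126 mm wide, 245 mm from lip to end wall, side walls 42 mm high
- tote: loose open grey plastic tote, 0.3 to 0.6 kg, empty. Origin under its middle, z up. Box 216 mm (its x) by 186 mm (its y), 75 mm high, walls 4 mm, with a 5 mm thick rim flange standing out 6 mm all round. It starts 60 to 140 mm out from the dock face, roughly parallel to the labeller; squarely home its origin is 99 mm from the dock face
- carton_1_mid (a point): labelled cardboard valve carton, 35 x 34 x 75 mm, about 45 g, lying on its side in the catch tray at the start; this point is the carton's centre, z its long direction
- carton_2_mid (a point): labelled cardboard valve carton, 35 x 34 x 75 mm, about 45 g, lying on its side in the catch tray at the start; this point is the carton's centre, z its long direction
- carton_3_mid (a point): labelled cardboard valve carton, 35 x 34 x 75 mm, about 45 g, lying on its side in the catch tray at the start; this point is the carton's centre, z its long direction
- stamp: small wooden hand stamp, 22 x 50 x 55 mm, standing on its sole; bystander; origin under its middle
- spares_tin: olive-green hinged tin, 76 x 93 x 36 mm, shut; bystander; origin under its middle
- compass: round olive-green pocket compass, 64 x 55 x 20 mm; bystander; origin under its middle
- carton_1: the same carton as point carton_1_mid; origin in the middle of one end face
- carton_2: the same carton as point carton_2_mid; origin in the middle of one end face
- carton_3: the same carton as point carton_3_mid; origin in the middle of one end face
Things that resemble listed ones, but are neither listed nor needed, are in the scene too. What is shaped like the carton_2 but white is not meant.

How it is judged:
By the outcome, as a careful person would: the job done as asked, in the order asked, and still so for the second after the job is handed in, with the robot touching nothing.
It also fails if it takes over 58 s, if anything falls off the work surface, if the arm or the gripper's body presses on something with over 40 N, if the wrist force passes 120 N, or if a joint passes its speed limit or range.

## Working session

There is one attempt and no reset: what is moved stays moved. The work goes in short steps, Python scripts to look and compute and a shell command to move; the robot and the scene stay as the last step left them, time stands still between calls to the robot, and variables do not carry over. Pictures are saved under pics/ and viewed, at most 10 in all, crops included, and the job is handed in when it is done.

```bash
ls; mkdir -p pics; python3 - <<'E'
from plant import robot, optics, models
import cv2,numpy as np
s=robot.read_state(); print(s)
ims=[]
for n in("top","side"):
    p,d=optics.read_camera(n); cv2.imwrite(f"pics/{n}0.png",p[:,:,::-1]); np.savez(f"{n}0.npz",p=p,d=d)
    i=optics.camera_info(n); print(n,np.round(np.linalg.inv(i["view"]),3).tolist(),i["camera_matrix"],i["dist"])
    for nm in("tote","tray","labeller","carton_1","stamp","spares_tin","compass","tray_bar"):
        print(n,nm,[(round(float(r["p"]),2),np.round(r["centre"],3).tolist()) for r in models.look_for(n,nm)][:4])
E
```

```text
pics
{'t': 0.0, 'q': array([ 1.22362414e+00,  1.31134970e-01,  1.48931201e+00, -9.06990846e-06,
        1.52301565e+00, -8.54048302e-02]), 'dq': array([ 0.00010675,  0.00107785, -0.00204093,  0.00129539, -0.00149688,
       -0.00051409]), 'joint_torque': array([-3.07503324e-03, -5.59846795e+01, -4.91747296e+01,  7.65962410e-02,
        3.57606949e-02, -1.34054135e-04]), 'tool_pos': array([0.15506614, 0.57903648, 0.23458511]), 'orientation': array([-4.09958157e-01, -3.11433215e+00,  2.87161006e-03]), 'force': array([0.29225349, 0.10850482, 0.04680471]), 'wrist_torque': array([ 0.01419958, -0.03486014,  0.0060486 ]), 'gripper_force': 0.0, 'opening': 0.09241633660977137}
top [[-0.012, -0.989, 0.147, 0.363], [-1.0, 0.009, -0.02, 0.009], [0.019, -0.148, -0.989, 1.32], [0.0, 0.0, 0.0, 1.0]] [[398.86497893   0.         254.1798661 ]
 [  0.         398.86497893 191.12786724]
 [  0.           0.           1.        ]] [-0.03494273  0.          0.          0.          0.        ]
top tote []
top tray [(0.59, [0.466, -0.057, 0.111])]
top labeller [(0.87, [0.542, -0.12, 0.166])]
top carton_1 [(0
[... 431 characters left out ...]
, [0.002, -0.929, -0.37, 0.573], [0.0, 0.0, 0.0, 1.0]] [[363.65579296   0.         254.32712303]
 [  0.         363.65579296 192.39129296]
 [  0.           0.           1.        ]] [-0.0881571  0.         0.         0.         0.       ]
side tote [(0.92, [0.436, 0.239, 0.04]), (0.43, [0.444, -0.046, 0.149])]
side tray []
side labeller []
side carton_1 [(0.96, [0.402, -0.323, 0.033]), (0.6, [0.444, -0.048, 0.149]), (0.49, [0.441, -0.119, 0.152]), (0.42, [0.446, -0.154, 0.148])]
side stamp []
side spares_tin [(0.52, [0.673, 0.368, 0.037])]
side compass [(0.85, [0.514, -0.384, 0.02]), (0.57, [0.442, -0.124, 0.148]), (0.53, [0.445, -0.154, 0.152])]
side tray_bar [(0.74, [0.44, -0.165, 0.142])]
```

View pics/top0.png

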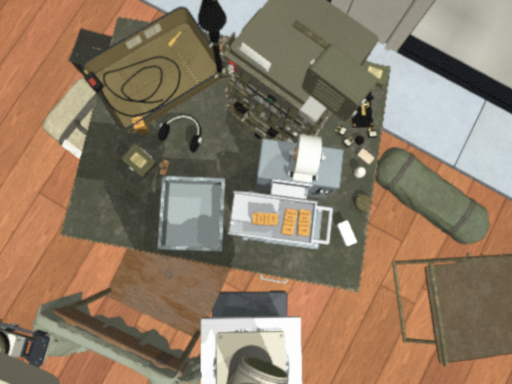

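View pics/side0.png

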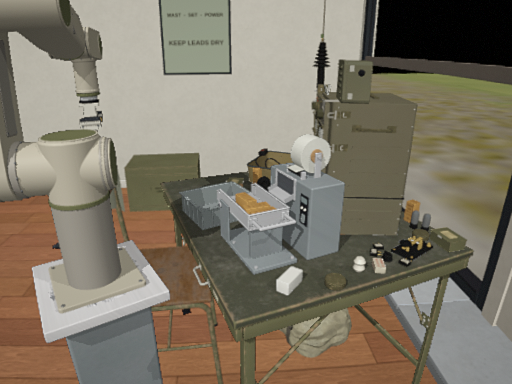

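Top view: the tote spans about px (160–223, 178–250). The tray is at (230–320, 193–247) with its bar near (328, 226). Labeller +y runs roughly along world +y. The tin is at (138, 158) and the compass-like item on the right at (361, 202). All of these are clear of the push path. Next I'll fit the geometry.

```bash
cat > h.py <<'E'
import numpy as np,cv2
from plant import optics
def cloud(n,d):
    i=optics.camera_info(n);K=np.array(i["camera_matrix"]);D=np.array(i["dist"])
    v,u=np.mgrid[:384,:512]; x=cv2.undistortPoints(np.stack([u,v],-1).reshape(-1,1,2).astype(float),K,D).reshape(384,512,2)
    P=np.dstack([x*d[...,None],d]); T=np.linalg.inv(np.array(i["view"]))
    P=P@T[:3,:3].T+T[:3,3]; P[d<=0]=np.nan; return P
def band(P,z0,z1,x0,x1,y0,y1):
    with np.errstate(invalid='ignore'):
        return (P[...,2]>z0)&(P[...,2]<z1)&(P[...,0]>x0)&(P[...,0]<x1)&(P[...,1]>y0)&(P[...,1]<y1)
def rect(Q):
    (c,s,a)=cv2.minAreaRect(Q[:,:2].astype(np.float32)*1000); return np.round(c,1),np.round(s,1),round(a,2)
E
python3 - <<'E'
from h import *
P=cloud("top",np.load("top0.npz")["d"]);S=cloud("side",np.load("side0.npz")["d"])
for n,C in(("top",P),("side",S)):
    for nm,b in (("tote rim",(.066,.085,.3,.6,.05,.42)),("cab",(.215,.235,.45,.75,-.4,.1)),("tray walls",(.152,.165,.35,.53,-.4,.1)),("bar",(.125,.146,.37,.52,-.3,-.195))):
        Q=C[band(C,*b)]; 
        if len(Q)>5: print(n,nm,len(Q),rect(Q),np.round(np.percentile(Q,[2,50,98],axis=0),3).tolist())
# tray line fits
m=band(P,.12,.15,.37,.52,-.3,-.2); Q=P[m]; print(np.round(Q[np.argsort(Q[:,1])],3).tolist()[:45])
im=np.load("top0.npz")["p"]; cv2.imwrite("pics/topz.png",cv2.resize(im[160:265,145:365,::-1],None,fx=3.6,fy=3.6,interpolation=cv2.INTER_CUBIC))
E
```

```text
top tote rim 861 (array([481.5, 181. ]), array([199. , 228.5]), 87.42) [[0.367, 0.08, 0.068], [0.481, 0.184, 0.073], [0.596, 0.281, 0.079]]
top cab 2451 (array([ 642.1, -141.2]), array([247.6, 207.7]), 87.96) [[0.542, -0.258, 0.218], [0.603, -0.107, 0.224], [0.714, -0.031, 0.229]]
top tray walls 463 (array([467.6, -75.9]), array([235.6, 147.9]), 81.69) [[0.383, -0.195, 0.152], [0.499, -0.126, 0.158], [0.53, 0.028, 0.163]]
top bar 201 (array([ 439.5, -217.9]), array([ 53.8, 117.7]), 85.87) [[0.383, -0.246, 0.134], [0.438, -0.232, 0.14], [0.49, -0.199, 0.144]]
side tote rim 347 (array([482. , 180.1]), array([201.9, 231.2]), 87.61) [[0.366, 0.085, 0.066], [0.435, 0.244, 0.074], [0.595, 0.28, 0.077]]
side cab 1094 (array([ 649.3, -152.5]), array([234.9, 214.5]), 83.81) [[0.538, -0.264, 0.216], [0.592, -0.197, 0.225], [0.74, -0.037, 0.234]]
side tray walls 367 (array([465.8, -85.2]), array([219.5, 147.4]), 81.72) [[0.381, -0.197, 0.152], [0.469, -0.145, 0.158], [0.529, 0.013, 0.162]]
side bar 231 (array([ 439.7, -218.3]), array([ 54.7, 117.1]), 84.87) [[0.382, -0.248, 0.129], [0.446, -0.2
[... 389 characters left out ...]
, [0.451, -0.243, 0.136], [0.46, -0.243, 0.138], [0.468, -0.243, 0.141], [0.471, -0.243, 0.143], [0.447, -0.242, 0.141], [0.442, -0.242, 0.14], [0.453, -0.242, 0.143], [0.456, -0.242, 0.144], [0.438, -0.242, 0.142], [0.487, -0.241, 0.138], [0.475, -0.241, 0.136], [0.466, -0.24, 0.139], [0.48, -0.24, 0.142], [0.477, -0.24, 0.141], [0.471, -0.24, 0.14], [0.46, -0.24, 0.139], [0.483, -0.24, 0.144], [0.457, -0.24, 0.139], [0.462, -0.24, 0.14], [0.468, -0.24, 0.142], [0.448, -0.24, 0.138], [0.453, -0.24, 0.14], [0.442, -0.24, 0.139], [0.45, -0.239, 0.141], [0.421, -0.239, 0.136], [0.418, -0.239, 0.136], [0.433, -0.239, 0.14], [0.444, -0.239, 0.142], [0.436, -0.239, 0.141], [0.424, -0.239, 0.139]]
```

View pics/topz.png

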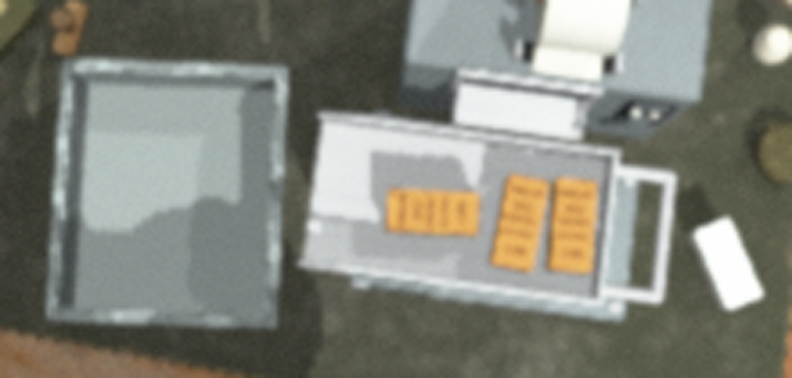

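```bash
python3 - <<'E'
from h import *
C=[cloud(n,np.load(n+"0.npz")["d"]).reshape(-1,3) for n in("top","side")]
def line(a,b): # robust fit b=k*a+c
    w=np.ones(len(a),bool)
    for _ in range(5):
        k,c=np.polyfit(a[w],b[w],1); r=b-k*a-c; w=abs(r-np.median(r))<max(2*np.std(r[w]),1e-3)
    return k,c,w.sum(),np.std(r[w])
for P in C:
    o=np.array([.473,.0125]);th=-.14
    for it in range(3):
        R=np.array([[np.cos(th),-np.sin(th)],[np.sin(th),np.cos(th)]])
        L=(P[:,:2]-o)@R; z=P[:,2]
        b=(abs(L[:,1]+.253)<.012)&(abs(L[:,0])<.044)&(z>.13)&(z<.148)
        w=(abs(L[:,0]+.063)<.010)&(L[:,1]>-.19)&(L[:,1]<.03)&(z>.145)&(z<.165)
        w2=(abs(L[:,0]-.063)<.010)&(L[:,1]>-.19)&(L[:,1]<.03)&(z>.145)&(z<.165)
        e=(abs(L[:,1]+.205)<.012)&(abs(L[:,0])<.055)&(z>.148)&(z<.165)
        fb=line(L[b,0],L[b,1]);fw=line(L[w,1],L[w,0]);fw2=line(L[w2,1],L[w2,0])
        print("bar",np.round(fb,4),"wall",np.round(fw,4),"wall2",np.round(fw2,4),"end",e.sum(),np.median(L[e,1]) if e.any() else 0)
        # extents of bar in x
        bx=(abs(L[:,1]+.253)<.012)&(abs(L[:,0])<.075)&(z>.13)&(z<.148)
        print(" bar x ext",np.percentile(L[bx,0],[1,99]), "lip y max",np.percentile(L[w,1],99))
        th-= (fw[0]+fw2[0])/2; 
        o=o+R@np.array([(fw[1]+fw2[1])/2,fb[1]+.253])
    print("labeller",o,th,np.degrees(th))
    # tote
    ot=np.array([.4815,.1805]);tt=-.045
    for it in range(3):
        R=np.array([[np.cos(tt),-np.sin(tt)],[np.sin(tt),np.cos(tt)]]);L=(P[:,:2]-ot)@R;z=P[:,2]
        m=(z>.068)&(z<.084); f={}
        for k,(ax,s,h) in dict(xp=(0,1,.111),xm=(0,-1,.111),yp=(1,1,.096),ym=(1,-1,.096)).items():
            q=m&(abs(s*L[:,ax]-h)<.012)&(abs(L[:,1-ax])<[.111,.096][1-ax]-.015)
            f[k]=line(L[q,1-ax],L[q,ax]); 
        ot=ot+R@np.array([(f["xp"][1]+f["xm"][1])/2,(f["yp"][1]+f["ym"][1])/2])
        tt+=(f["yp"][0]+f["ym"][0]-f["xp"][0]-f["xm"][0])/4
    print("tote",ot,np.degrees(tt),{k:np.round(v,4).tolist() for k,v in f.items()})
E
```

```text
bar [ 5.000e-03 -2.519e-01  1.000e+02  2.800e-03] wall [ 5.20e-03 -6.41e-02  1.31e+02  1.40e-03] wall2 [-2.91e-02  5.96e-02  2.39e+02  5.20e-03] end 71 -0.20250752908462294
 bar x ext [-0.0584721   0.04926597] lip y max 0.027298941278911016
bar [-1.200e-02 -2.529e-01  9.700e+01  2.800e-03] wall [ 1.68e-02 -6.19e-02  1.30e+02  1.40e-03] wall2 [-1.76e-02  6.15e-02  2.32e+02  5.00e-03] end 72 -0.2033650227314725
 bar x ext [-0.05923367  0.04907217] lip y max 0.026904715269056842
bar [-1.000e-02 -2.531e-01  9.800e+01  2.900e-03] wall [ 1.72e-02 -6.17e-02  1.30e+02  1.40e-03] wall2 [-1.56e-02  6.16e-02  2.26e+02  4.80e-03] end 72 -0.20345388754150623
 bar x ext [-0.05914051  0.04916395] lip y max 0.026845506154113553
labeller [0.47068317 0.01399205] -0.12840396492074557 -7.357005262704595
tote [0.48120528 0.18043906] -2.6411372025841695 {'xp': [-0.0004, 0.1088, 169.0, 0.0031], 'xm': [0.003, -0.1088, 157.0, 0.0027], 'yp': [0.0029, 0.094, 216.0, 0.0032], 'ym': [-0.0003, -0.094, 200.0, 0.003]}
bar [-8.600e-03 -2.553e-01  9.600e+01  1.600e-03] wall [ 4.30e-03 -6.49e-02  1.27e+02  7.00e-04] wa
[... 187 characters left out ...]
l [ 4.00e-04 -6.15e-02  1.28e+02  7.00e-04] wall2 [-7.00e-04  6.15e-02  1.44e+02  9.00e-04] end 159 -0.201513787244381
 bar x ext [-0.05306186  0.05231293] lip y max 0.020936266882278877
bar [-1.60e-03 -2.53e-01  9.70e+01  1.60e-03] wall [ 6.00e-04 -6.15e-02  1.28e+02  7.00e-04] wall2 [-6.00e-04  6.15e-02  1.44e+02  9.00e-04] end 159 -0.2014932324373314
 bar x ext [-0.05304736  0.05232649] lip y max 0.020968324757898643
labeller [0.46935117 0.01070683] -0.14386706795418253 -8.242975804696474
tote [0.47944068 0.17837988] -1.9431078066132426 {'xp': [0.0031, 0.1081, 42.0, 0.0019], 'xm': [0.0067, -0.1081, 68.0, 0.0033], 'yp': [-0.0048, 0.093, 103.0, 0.0025], 'ym': [0.0146, -0.093, 33.0, 0.0027]}
```

```bash
cat >> h.py <<'E'
from scipy.spatial.transform import Rotation as Ro
O=np.array([.4695,.0115]);TH=-.145
def lab(x,y): return O+np.array([np.cos(TH)*x-np.sin(TH)*y,np.sin(TH)*x+np.cos(TH)*y])
def go(xyz,ang):
    from plant import robot
    s=robot.read_state();R=Ro.from_rotvec(s["orientation"]).as_matrix()
    a=np.arctan2(R[1,1],R[0,1]);sp=-(ang-a);sp=(sp+np.pi/2)%np.pi-np.pi/2
    print("travel",np.round(R.T@(np.array(xyz)-s["tool_pos"]),4).tolist(),"spin",round(sp,4),"yang",round(np.degrees(a),1),"t",s["t"])
E
python3 - <<'E'
from h import *
a=np.pi/2-.042
go([.4844,.2729,.13],a);go([.4844,.2729,.068],a)
E
```

```text
travel [-0.3973, -0.2111, 0.1057] spin -0.2198 yang 75.0 t 0.9
travel [-0.3973, -0.2111, 0.1677] spin -0.2198 yang 75.0 t 0.9
```

```bash
python3 -m inch '{"travel":[[-0.04,-0.02,0],[-0.08,-0.04,0],[-0.12,-0.06,0.01],[-0.16,-0.08,0.02],[-0.2,-0.105,0.04],[-0.24,-0.127,0.06],[-0.28,-0.148,0.08],[-0.32,-0.17,0.095],[-0.36,-0.19,0.105],[-0.397,-0.211,0.105]],"spin":[-0.05,-0.1,-0.15,-0.2,-0.22,-0.22,-0.22,-0.22,-0.22,-0.22]}' 0; python3 -m inch '{"travel":[[0,0,0],[0,0,0]],"spin":[0,0]}'
python3 - <<'E'
from h import *
a=np.pi/2-.042
go([.4844,.2729,.068],a)
E
```

```text
t: 1.73
tool_pos: [0.4489, 0.3049, 0.1367]
orientation: [-0.065, -3.139, 0.001]
force: [-0.3, 0.3, 0.3]
opening: 0.0931
gripper_force: 0.0
t: 1.9
tool_pos: [0.4496, 0.3049, 0.1378]
orientation: [-0.072, -3.14, 0.001]
force: [-0.7, 0.2, 0.4]
opening: 0.093
gripper_force: 0.0
travel [-0.0363, -0.0304, 0.0698] spin -0.004 yang 87.4 t 1.9
```

```bash
python3 -m inch '{"travel":[[-0.02,-0.015,0],[-0.036,-0.030,0.005],[-0.036,-0.030,0.03],[-0.036,-0.030,0.05],[-0.036,-0.030,0.068],[-0.036,-0.030,0.070],[-0.036,-0.030,0.070],[-0.036,-0.030,0.070]],"spin":[0,0,0,0,0,0,0,0]}' 0; python3 -m inch '{"travel":[[0,0,0],[0,0,0],[0,0,0],[0,0,0],[0,0,0],[0,0,0],[0,0,0],[0,0,0]],"spin":[0,0,0,0,0,0,0,0]}' 1 25
python3 - <<'E'
from h import *
a=np.pi/2+TH
p=lab(0,.099+.094+.010);go([*p,.068],a)
p=lab(0,.099+.094);go([*p,.068],a)
E
```

```text
t: 2.57
tool_pos: [0.4833, 0.2764, 0.0696]
orientation: [0.064, 3.14, 0.001]
force: [0.2, -0.3, 1.2]
opening: 0.0933
gripper_force: 0.0
t: 3.23
tool_pos: [0.4833, 0.2752, 0.0683]
orientation: [-0.066, -3.141, 0.0]
force: [-0.4, 0.8, -0.6]
opening: 0.0445
gripper_force: 0.0
travel [-0.0182, -0.0622, 0.0003] spin 0.1031 yang 87.6 t 3.2333
travel [-0.0171, -0.0721, 0.0003] spin 0.1031 yang 87.6 t 3.2333
```

```bash
python3 -m inch '{"travel":[[0,0,0],[0,0,0],[0,0,0],[0,0,0],[0,0,0],[0,0,0],[0,0,0],[0,0,0]],"spin":[0,0,0,0,0,0,0,0]}' 1 25
```

```text
t: 3.9
tool_pos: [0.4833, 0.2753, 0.0683]
orientation: [-0.066, -3.141, 0.0]
force: [-0.5, 1.0, -0.3]
opening: 0.01
gripper_force: 25.0
```

```bash
python3 -m inch '{"travel":[[-0.001,-0.004,0],[-0.003,-0.010,0],[-0.005,-0.017,0],[-0.008,-0.025,0],[-0.010,-0.033,0],[-0.013,-0.041,0],[-0.015,-0.049,0],[-0.017,-0.056,0],[-0.018,-0.061,0],[-0.018,-0.062,0]],"spin":[0.005,0.015,0.03,0.045,0.06,0.075,0.09,0.098,0.103,0.103]}'; python3 -m inch '{"travel":[[0,-0.001,0],[0,-0.003,0],[0,-0.004,0],[0,-0.005,0],[0,-0.005,0]],"spin":[0,0,0,0,0]}' 
python3 - <<'E'
from h import *
for n in("top","side"):
    p,d=optics.read_camera(n); np.savez(n+"1.npz",p=p,d=d); cv2.imwrite(f"pics/{n}1.png",p[:,:,::-1])
E
cat >> h.py <<'E'
def line(a,b):
    w=np.ones(len(a),bool)
    for _ in range(5):
        k,c=np.polyfit(a[w],b[w],1); r=b-k*a-c; w=abs(r-np.median(r))<max(2*np.std(r[w]),1e-3)
    return k,c,int(w.sum())
def tote(P,x,y):
    """rim edge lines in labeller frame, about guess x,y"""
    P=P.reshape(-1,3);R=np.array([[np.cos(TH),-np.sin(TH)],[np.sin(TH),np.cos(TH)]]);L=(P[:,:2]-O)@R-[x,y];z=P[:,2];m=(z>.066)&(z<.084)
    for k,(ax,s,h) in dict(xp=(0,1,.109),xm=(0,-1,.109),yp=(1,1,.094),ym=(1,-1,.094)).items():
        q=m&(abs(s*L[:,ax]-h)<.013)&(abs(L[:,1-ax])<[.109,.094][1-ax]-.02)
        if q.sum()>15:
            f=line(L[q,1-ax],L[q,ax]);print(k,"slope deg %.2f off mm %.1f n %d"%(np.degrees(f[0]),1000*(f[1]-s*h),f[2]))
E
python3 - <<'E'
from h import *
for n in("top","side"): print(n);tote(cloud(n,np.load(n+"1.npz")["d"]),0,.105)
E
```

```text
t: 4.73
tool_pos: [0.4989, 0.2115, 0.0683]
orientation: [0.229, 3.133, -0.0]
force: [-0.5, 2.3, 0.0]
opening: 0.0097
gripper_force: 25.0
t: 5.15
tool_pos: [0.4979, 0.2077, 0.0683]
orientation: [-0.227, -3.133, 0.0]
force: [-0.2, 0.9, 0.7]
opening: 0.0093
gripper_force: 25.0
top
xp slope deg -0.17 off mm 1.6 n 162
xm slope deg -0.26 off mm 1.9 n 104
yp slope deg -1.10 off mm -4.1 n 69
ym slope deg -0.05 off mm -2.7 n 39
side
xm slope deg -0.48 off mm 1.3 n 63
yp slope deg -0.09 off mm -5.6 n 102
ym slope deg 0.38 off mm -4.7 n 26
```

View pics/top1.png

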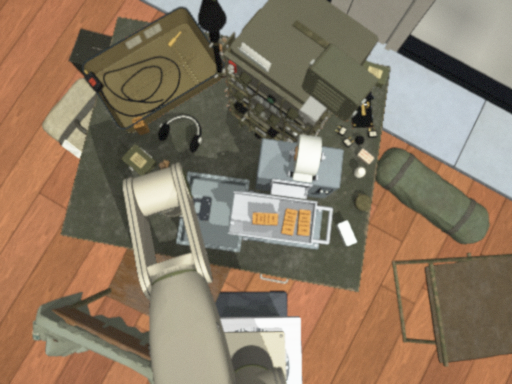

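The tote (px 180–247, 175–248) now sits under the lip, almost home, about 1.5 mm off centre laterally and square within ½°. I'll press the last few millimetres gently.

```bash
python3 -m inch '{"travel":[[0,-0.001,0],[0,-0.002,0],[0,-0.003,0],[0,-0.003,0]],"spin":[0,0,0,0]}';python3 -m inch '{"travel":[[0,-0.001,0],[0,-0.002,0],[0,-0.003,0],[0,-0.003,0]],"spin":[0,0,0,0]}'
```

```text
t: 5.58
tool_pos: [0.4978, 0.2061, 0.0686]
orientation: [0.227, 3.133, 0.004]
force: [0.9, 10.3, -2.2]
opening: 0.0098
gripper_force: 25.0
t: 5.92
tool_pos: [0.4979, 0.2059, 0.0694]
orientation: [0.226, 3.131, 0.012]
force: [0.7, 22.3, -1.2]
opening: 0.0094
gripper_force: 25.0
```

```bash
python3 -m inch '{"travel":[[0,0.001,0],[0,0.002,0],[0,0.003,0],[0,0.003,0]],"spin":[0,0,0,0]}';python3 -m inch '{"travel":[[0,0,0],[0,0,0],[0,0,0],[0,0,0],[0,0,0],[0,0,0],[0,0,-0.02],[0,0,-0.05],[0,0,-0.06],[0,0,-0.06]],"spin":[0,0,0,0,0,0,0,0,0,0]}' 0
python3 - <<'E'
from h import *
for n in("top","side"):
    p,d=optics.read_camera(n);print(n);tote(cloud(n,d),0,.1)
p=lab(.001,.192+.05)
go([*p,.13],TH);go([*p,.055],TH);go([*lab(.001,.206),.055],TH)
E
```

```text
t: 6.25
tool_pos: [0.4978, 0.2061, 0.0687]
orientation: [0.226, 3.133, 0.003]
force: [1.1, 9.2, -0.3]
opening: 0.0098
gripper_force: 25.0
t: 7.08
tool_pos: [0.5, 0.2053, 0.132]
orientation: [0.227, 3.127, 0.004]
force: [1.1, -0.3, 0.5]
opening: 0.0718
gripper_force: 0.0
top
xp slope deg 0.27 off mm 1.7 n 158
xm slope deg -0.19 off mm 2.1 n 102
yp slope deg -0.63 off mm 0.4 n 69
ym slope deg -0.28 off mm 0.9 n 41
side
xm slope deg 0.33 off mm 1.4 n 62
yp slope deg -0.11 off mm -3.6 n 96
ym slope deg -0.04 off mm -2.0 n 26
travel [-0.001, 0.0468, -0.0019] spin -1.5706 yang 81.7 t 7.1833
travel [-0.0009, 0.0468, 0.0731] spin -1.5706 yang 81.7 t 7.1833
travel [-0.0009, 0.0108, 0.0731] spin -1.5706 yang 81.7 t 7.1833
```

```bash
python3 -m inch '{"travel":[[0,0.01,0],[0,0.02,0],[0,0.035,0],[0,0.047,0],[0,0.047,0],[0,0.047,0],[0,0.047,0],[0,0.047,0],[0,0.047,0],[0,0.047,0]],"spin":[-0.12,-0.24,-0.36,-0.48,-0.6,-0.72,-0.84,-0.96,-1.08,-1.2]}' 0;python3 -m inch '{"travel":[[0,0,0],[0,0,0],[0,0,0],[0,0,0],[0,0,0]],"spin":[-0.12,-0.24,-0.37,-0.37,-0.37]}'
python3 - <<'E'
from h import *
go([*lab(.001,.242),.055],TH);go([*lab(.001,.206),.055],TH)
from plant import robot;print(robot.read_state()["q"])
E
```

```text
t: 8.02
tool_pos: [0.503, 0.2506, 0.1257]
orientation: [1.588, -2.707, -0.001]
force: [1.0, 0.4, 0.3]
opening: 0.0933
gripper_force: 0.0
t: 8.43
tool_pos: [0.5033, 0.2508, 0.1265]
orientation: [2.048, -2.379, -0.001]
force: [-0.8, 0.4, -0.4]
opening: 0.093
gripper_force: 0.0
travel [-0.0005, -0.0023, 0.0715] spin -0.0041 yang 171.5 t 8.4333
travel [0.0355, -0.0024, 0.0715] spin -0.0041 yang 171.5 t 8.4333
[ 3.71052420e-01  1.10195356e-01  1.71335109e+00 -2.46763387e-05
  1.32080435e+00 -2.62143907e+00]
```

```bash
python3 -m inch '{"travel":[[0,-0.002,0.03],[0,-0.002,0.06],[0,-0.002,0.071],[0.01,-0.002,0.071],[0.02,-0.002,0.071],[0.028,-0.002,0.071],[0.031,-0.002,0.071],[0.033,-0.002,0.071],[0.033,-0.002,0.071]],"spin":[-0.004,-0.004,-0.004,-0.004,-0.004,-0.004,-0.004,-0.004,-0.004]}' 0;python3 -m inch '{"travel":[[0.001,0,0],[0.002,0,0],[0.003,0,0],[0.003,0,0]],"spin":[0,0,0,0]}';python3 -m inch '{"travel":[[0.001,0,0],[0.002,0,0],[0.003,0,0],[0.003,0,0]],"spin":[0,0,0,0]}'
```

```text
t: 9.18
tool_pos: [0.5006, 0.2231, 0.0587]
orientation: [2.048, -2.381, 0.014]
force: [0.4, -0.1, -0.2]
opening: 0.0932
gripper_force: 0.0
t: 9.52
tool_pos: [0.499, 0.2211, 0.0573]
orientation: [2.045, -2.38, 0.015]
force: [0.0, 0.5, -0.0]
opening: 0.0931
gripper_force: 0.0
t: 9.85
tool_pos: [0.4988, 0.2205, 0.0576]
orientation: [2.046, -2.382, 0.016]
force: [2.5, 7.3, -2.4]
opening: 0.093
gripper_force: 4.0
```

```bash
python3 -m inch '{"travel":[[0.001,0,0],[0.002,0,0],[0.003,0,0],[0.004,0,0],[0.004,0,0]],"spin":[0,0,0,0,0]}';python3 -m inch '{"travel":[[-0.004,0,0],[-0.01,0,0],[-0.025,0,0],[-0.045,0,0],[-0.045,0,-0.03],[-0.045,0,-0.07],[-0.045,0,-0.11],[-0.045,0,-0.13],[-0.045,0,-0.13]],"spin":[0,0,0,0,0,0,0,0,0]}'
python3 - <<'E'
from h import *
for n in("top","side"):
    p,d=optics.read_camera(n);print(n);tote(cloud(n,d),0,.099)
    cv2.imwrite(f"pics/{n}2.png",p[:,:,::-1])
E
```

```text
t: 10.27
tool_pos: [0.4991, 0.2202, 0.0588]
orientation: [-2.044, 2.382, -0.017]
force: [5.8, 18.6, -1.7]
opening: 0.093
gripper_force: 9.4
t: 11.02
tool_pos: [0.5068, 0.2646, 0.1937]
orientation: [-2.041, 2.383, -0.025]
force: [0.9, 0.4, 1.4]
opening: 0.0928
gripper_force: 0.0
top
xp slope deg 0.36 off mm 1.9 n 160
xm slope deg 0.08 off mm 2.3 n 156
yp slope deg -0.13 off mm 2.0 n 202
ym slope deg -0.29 off mm 2.2 n 42
side
xm slope deg -0.41 off mm 1.4 n 62
yp slope deg -0.58 off mm -1.6 n 100
ym slope deg 0.26 off mm 0.2 n 28
```

```bash
python3 - <<'E'
from h import *
go([*lab(-.05,.1),.26],TH+np.pi/2);go([*lab(0,-.253),.23],TH+np.pi/2)
E
```

```text
travel [0.1554, 0.046, -0.0709] spin 1.5616 yang 171.2 t 11.1167
travel [0.5076, -0.007, -0.0366] spin 1.5616 yang 171.2 t 11.1167
```

```bash
python3 -m inch '{"travel":[[0,0.01,-0.03],[0.01,0.025,-0.06],[0.03,0.04,-0.07],[0.06,0.046,-0.07],[0.09,0.046,-0.07],[0.12,0.046,-0.07],[0.155,0.046,-0.07],[0.19,0.046,-0.07],[0.22,0.046,-0.07],[0.25,0.046,-0.07]],"spin":[0.12,0.24,0.36,0.48,0.6,0.72,0.84,0.96,1.08,1.2]}' 0.57; python3 -m inch '{"travel":[[0,0,0],[0,0,0],[0,0,0],[0,0,0]],"spin":[0.12,0.24,0.36,0.36]}' 0.57
python3 - <<'E'
from h import *
go([*lab(0,-.253),.21],TH+np.pi/2)
E
```

```text
t: 11.95
tool_pos: [0.4181, 0.0222, 0.2573]
orientation: [0.33, -3.124, 0.02]
force: [1.0, 0.3, -0.1]
opening: 0.0403
gripper_force: 0.0
t: 12.28
tool_pos: [0.4186, 0.0232, 0.2574]
orientation: [0.236, 3.131, -0.02]
force: [-0.3, 0.1, -0.5]
opening: 0.0399
gripper_force: 0.0
travel [-0.0533, -0.2564, 0.0507] spin -0.0054 yang 81.4 t 12.2833
```

```bash
python3 -m inch '{"travel":[[-0.01,-0.035,0],[-0.015,-0.07,0],[-0.02,-0.105,0],[-0.03,-0.14,0],[-0.035,-0.175,0.01],[-0.04,-0.205,0.02],[-0.05,-0.235,0.035],[-0.053,-0.256,0.045],[-0.053,-0.256,0.05],[-0.053,-0.256,0.05]],"spin":[-0.005,-0.005,-0.005,-0.005,-0.005,-0.005,-0.005,-0.005,-0.005,-0.005]}'
python3 - <<'E'
from h import *
go([*lab(0,-.253),.135],TH+np.pi/2)
for n in("side",):
    p,d=optics.read_camera(n);cv2.imwrite(f"pics/{n}3.png",cv2.resize(p[140:290,170:370,::-1],None,fx=4,fy=4))
E
```

```text
t: 13.12
tool_pos: [0.4341, -0.2378, 0.2097]
orientation: [0.215, 3.134, -0.015]
force: [-0.2, 0.0, 0.3]
opening: 0.04
gripper_force: 0.0
travel [0.001, -0.0005, 0.0747] spin 0.0078 yang 82.1 t 13.1167
```

View pics/side3.png

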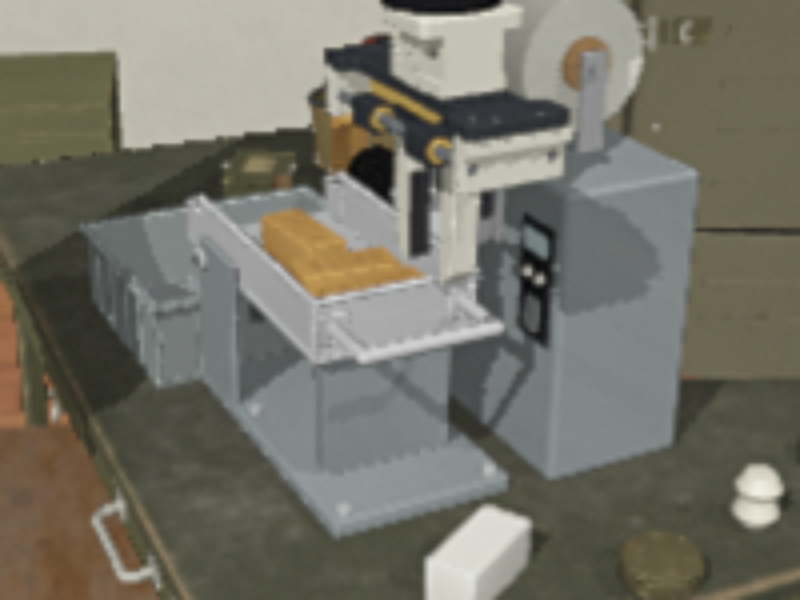

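The gripper hangs above the handle bar (crop px 355–500, 325–355), with the fingers in line with it. The tote is docked against the cheek. Now down onto the bar.

```bash
python3 -m inch '{"travel":[[0.001,0,0.02],[0.001,0,0.04],[0.001,0,0.055],[0.001,0,0.067],[0.001,0,0.074],[0.001,0,0.075],[0.001,0,0.075]],"spin":[0.008,0.008,0.008,0.008,0.008,0.008,0.008]}'
python3 -m inch '{"travel":[[0,0,0],[0,0,0],[0,0,0],[0,0,0],[0,0,0],[0,0,0],[0,0,0],[0,0,0]],"spin":[0,0,0,0,0,0,0,0]}' 1 15
```

```text
t: 13.75
tool_pos: [0.435, -0.2386, 0.1381]
orientation: [0.228, 3.128, -0.019]
force: [0.6, -0.1, 0.3]
opening: 0.0398
gripper_force: 0.0
t: 14.42
tool_pos: [0.4357, -0.2356, 0.1383]
orientation: [0.228, 3.127, -0.01]
force: [2.3, 18.3, 7.3]
opening: 0.0095
gripper_force: 15.0
```

```bash
python3 -m inch '{"travel":[[0,0.001,0],[0,0.003,0],[0,0.003,0],[0,0.003,0]],"spin":[0,0,0,0]}'
python3 - <<'E'
import numpy as np
for t in np.r_[np.arange(.05,.96,.05)]: print(round(t,2),round(.243*(1-np.cos(t))+.022*np.sin(t),4),round(-.243*np.sin(t)+.022*(1-np.cos(t)),4))
from h import *;go([0,0,0],TH+np.pi/2)
E
```

```text
t: 14.75
tool_pos: [0.4357, -0.2354, 0.1384]
orientation: [0.229, 3.127, -0.018]
force: [-0.1, 7.7, 3.5]
opening: 0.0095
gripper_force: 15.0
0.05 0.0014 -0.0121
0.1 0.0034 -0.0241
0.15 0.006 -0.0361
0.2 0.0092 -0.0478
0.25 0.013 -0.0594
0.3 0.0174 -0.0708
0.35 0.0223 -0.082
0.4 0.0277 -0.0929
0.45 0.0338 -0.1035
0.5 0.0403 -0.1138
0.55 0.0473 -0.1238
0.6 0.0549 -0.1334
0.65 0.0629 -0.1426
0.7 0.0713 -0.1514
0.75 0.0802 -0.1597
0.8 0.0895 -0.1676
0.85 0.0992 -0.1751
0.9 0.1092 -0.182
0.95 0.1195 -0.1885
travel [0.4664, 0.1709, 0.1332] spin -0.0012 yang 81.6 t 14.75
```

```bash
python3 -m inch '{"travel":[[0,0.0025,-0.012],[0,0.0045,-0.024],[0,0.007,-0.036],[0,0.0105,-0.048],[0,0.0143,-0.0594],[0,0.0187,-0.0708],[0,0.0235,-0.082],[0,0.029,-0.093],[0,0.029,-0.093]],"spin":[0,0,0,0,0,0,0,0,0]}'
```

```text
t: 15.5
tool_pos: [0.4398, -0.2073, 0.234]
orientation: [0.23, 3.124, -0.025]
force: [-1.1, -7.7, 3.3]
opening: 0.0094
gripper_force: 15.0
```

```bash
python3 -m inch '{"travel":[[0,0.005,-0.0106],[0,0.0115,-0.0209],[0,0.0185,-0.0309],[0,0.026,-0.0405],[0,0.034,-0.0497],[0,0.0425,-0.0585],[0,0.0515,-0.0668],[0,0.061,-0.0747],[0,0.0705,-0.082],[0,0.0775,-0.0867]],"spin":[0,0,0,0,0,0,0,0,0,0]}'; python3 -m inch '{"travel":[[0,0,0],[0,0,0],[0,0,0]],"spin":[0,0,0]}'
```

```text
t: 16.33
tool_pos: [0.451, -0.1308, 0.3201]
orientation: [0.232, 3.122, -0.029]
force: [-1.0, -12.0, 15.7]
opening: 0.0096
gripper_force: 15.0
t: 16.58
tool_pos: [0.451, -0.1312, 0.3198]
orientation: [0.232, 3.122, -0.029]
force: [-0.1, -11.7, 16.1]
opening: 0.0094
gripper_force: 15.0
```

```bash
python3 -m inch '{"travel":[[0,-0.001,-0.001],[0,-0.001,-0.003],[0,0.0005,-0.004],[0,0.0005,-0.004],[0,0.0005,-0.004],[0,0.0005,-0.004]],"spin":[0,0,0,0,0,0]}'
python3 - <<'E'
from h import *
for n in("side","top"):
    p,d=optics.read_camera(n);cv2.imwrite(f"pics/{n}4.png",p[:,:,::-1])
    print([(round(float(r["p"]),2),np.round(r["centre"],3).tolist()) for r in __import__("plant").models.look_for(n,"carton_1")])
a=cv2.imread("pics/side4.png")[120:290,150:350];b=cv2.imread("pics/top4.png")[140:265,145:345]
cv2.imwrite("pics/c4.png",np.vstack([cv2.resize(x,None,fx=2,fy=2) for x in(a,b)]))
E
```

```text
t: 17.08
tool_pos: [0.4512, -0.129, 0.3214]
orientation: [0.23, 3.124, -0.023]
force: [6.1, -5.1, 5.0]
opening: 0.0092
gripper_force: 15.0
[(0.63, [0.404, -0.328, 0.031]), (0.59, [0.532, -0.177, 0.135])]
[(0.71, [0.47, 0.165, 0.057]), (0.66, [0.493, 0.056, 0.034]), (0.57, [0.485, 0.094, 0.042])]
```

View pics/c4.png

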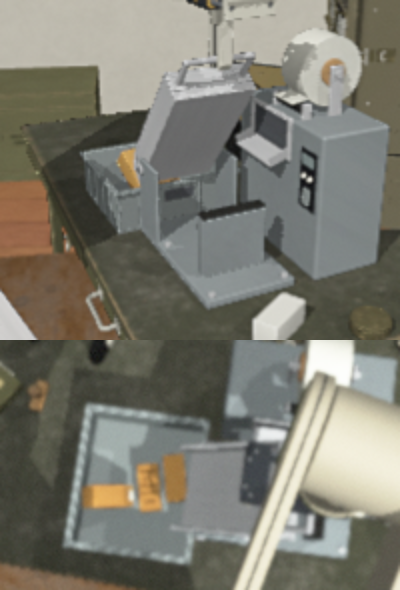

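```bash
python3 -m inch '{"travel":[[0,0.002,-0.0015],[0,0.004,-0.003],[0,0.005,-0.004],[0,0.005,-0.004],[0,0.005,-0.004]],"spin":[0,0,0,0,0]}'
python3 - <<'E'
from h import *
from plant import robot
s=robot.read_state();print(s["tool_pos"],s["force"])
R=Ro.from_rotvec(s["orientation"]).as_matrix();yl=np.array([-np.sin(TH),np.cos(TH)])
B=np.array([.4350,-.2350,.1384])
for t in [.9,.85,.8,.75,.7,.65,.6,.55,.5,.45,.4,.35,.3,.25,.2,.15,.1,.075,.05,.025,0]:
    w=B+np.r_[yl*(.243*(1-np.cos(t))+.022*np.sin(t)),.243*np.sin(t)-.022*(1-np.cos(t))]
    print(t,np.round(R.T@(w-s["tool_pos"]),4).tolist())
E
```

```text
t: 17.7
tool_pos: [0.4519, -0.1237, 0.325]
orientation: [0.23, 3.124, -0.022]
force: [6.3, -3.2, 2.5]
opening: 0.0092
gripper_force: 15.0
[ 0.4519196  -0.12371129  0.32501846] [ 6.30931935 -3.15024179  2.49421219]
0.9 [0.0007, -0.0033, 0.0046]
0.85 [0.0008, -0.0133, 0.0117]
0.8 [0.0008, -0.0228, 0.0193]
0.75 [0.0009, -0.032, 0.0273]
0.7 [0.0009, -0.0408, 0.0358]
0.65 [0.001, -0.0491, 0.0447]
0.6 [0.0011, -0.057, 0.054]
0.55 [0.0012, -0.0644, 0.0637]
0.5 [0.0013, -0.0713, 0.0738]
0.45 [0.0014, -0.0777, 0.0841]
0.4 [0.0015, -0.0836, 0.0948]
0.35 [0.0016, -0.0889, 0.1058]
0.3 [0.0017, -0.0937, 0.117]
0.25 [0.0018, -0.0979, 0.1285]
0.2 [0.0019, -0.1015, 0.1401]
0.15 [0.002, -0.1045, 0.1519]
0.1 [0.0021, -0.107, 0.1639]
0.075 [0.0022, -0.108, 0.1699]
0.05 [0.0022, -0.1088, 0.1759]
0.025 [0.0023, -0.1095, 0.182]
0 [0.0023, -0.1101, 0.1881]
```

```bash
python3 -m inch '{"travel":[[0,-0.006,0.006],[0.001,-0.0133,0.0117],[0.001,-0.0228,0.0193],[0.001,-0.032,0.0273],[0.001,-0.0408,0.0358],[0.001,-0.0491,0.0447],[0.001,-0.057,0.054],[0.001,-0.0644,0.0637],[0.001,-0.0713,0.0738],[0.001,-0.0713,0.0738]],"spin":[0,0,0,0,0,0,0,0,0,0]}'
```

```text
t: 18.53
tool_pos: [0.4405, -0.1967, 0.2505]
orientation: [0.231, 3.125, -0.024]
force: [8.8, -6.8, 2.6]
opening: 0.0094
gripper_force: 15.0
```

```bash
python3 -m inch '{"travel":[[-0.001,-0.006,0.010],[-0.001,-0.012,0.021],[-0.001,-0.018,0.032],[-0.001,-0.0228,0.0432],[-0.001,-0.027,0.0547],[-0.001,-0.0305,0.0663],[-0.001,-0.0335,0.078],[-0.001,-0.036,0.0901],[-0.001,-0.037,0.096],[-0.001,-0.037,0.096]],"spin":[0,0,0,0,0,0,0,0,0,0]}'
python3 - <<'E'
from h import *
from plant import robot
s=robot.read_state();R=Ro.from_rotvec(s["orientation"]).as_matrix();print(R.T@(np.array([.435,-.2352,.1384])-s["tool_pos"]))
E
```

```text
t: 19.37
tool_pos: [0.4352, -0.2331, 0.1536]
orientation: [0.23, 3.128, -0.021]
force: [2.5, -6.6, -0.6]
opening: 0.0093
gripper_force: 15.0
[ 5.82157998e-06 -1.89099085e-03  1.52427554e-02]
```

```bash
python3 -m inch '{"travel":[[0,-0.001,0.003],[0,-0.001,0.006],[0,-0.002,0.009],[0,-0.002,0.011],[0,-0.002,0.013],[0,-0.002,0.014],[0,-0.002,0.0145],[0,-0.002,0.0145]],"spin":[0,0,0,0,0,0,0,0]}'
```

```text
t: 20.03
tool_pos: [0.4351, -0.2348, 0.1408]
orientation: [0.23, 3.128, -0.021]
force: [-0.1, -6.2, -0.4]
opening: 0.0095
gripper_force: 15.0
```

```bash
python3 -m inch '{"travel":[[0,0,0.001],[0,-0.0005,0.002],[0,-0.0005,0.003],[0,-0.0005,0.003],[0,-0.0005,0.003]],"spin":[0,0,0,0,0]}'
```

```text
t: 20.45
tool_pos: [0.4351, -0.2351, 0.1379]
orientation: [0.23, 3.128, -0.02]
force: [0.5, -6.5, -1.0]
opening: 0.0091
gripper_force: 15.0
```

```bash
python3 -m inch '{"travel":[[0,0,0.001],[0,0,0.002],[0,0,0.002],[0,0,0.002]],"spin":[0,0,0,0]}'; python3 -m inch '{"travel":[[0,0,0.001],[0,0,0.002],[0,0,0.002],[0,0,0.002]],"spin":[0,0,0,0]}'
```

```text
t: 20.78
tool_pos: [0.4351, -0.2352, 0.1365]
orientation: [0.23, 3.128, -0.021]
force: [-2.8, -4.6, 4.5]
opening: 0.0092
gripper_force: 15.0
t: 21.12
tool_pos: [0.4355, -0.2353, 0.136]
orientation: [0.229, 3.127, -0.021]
force: [-6.2, -1.3, 14.0]
opening: 0.009
gripper_force: 15.0
```

Resting on its stop. I'll relieve the load, open to 40 mm (to clear the end wall), and withdraw straight up.

```bash
python3 -m inch '{"travel":[[0,0,-0.001],[0,0,-0.0015],[0,0,-0.0015],[0,0,-0.0015],[0,0,-0.0015],[0,0,-0.0015],[0,0,-0.0015],[0,0,-0.0015],[0,0,-0.0015]],"spin":[0,0,0,0,0,0,0,0,0]}' 0.6; python3 -m inch '{"travel":[[0,0,-0.01],[0,0,-0.03],[0,0,-0.06],[0,0,-0.09],[0,0,-0.12],[0,0,-0.14],[0.02,-0.02,-0.15],[0.05,-0.05,-0.15],[0.08,-0.07,-0.15],[0.08,-0.07,-0.15]],"spin":[0,0,0,0,0,0,0,0,0,0]}'
python3 - <<'E'
from h import *
for n in("side","top"):
    p,d=optics.read_camera(n);cv2.imwrite(f"pics/{n}5.png",p[:,:,::-1]);P=cloud(n,d);print(n);tote(P,0,.099)
    Q=P[band(P,.125,.146,.39,.48,-.255,-.225)];print("bar",len(Q),np.round(np.median(Q,0),4) if len(Q) else 0)
a=cv2.imread("pics/side5.png")[120:290,150:350];b=cv2.imread("pics/top5.png")[130:255,145:345]
cv2.imwrite("pics/c5.png",np.vstack([cv2.resize(x,None,fx=2,fy=2) for x in(a,b)]))
E
```

```text
t: 21.87
tool_pos: [0.4354, -0.2349, 0.1357]
orientation: [0.23, 3.128, -0.019]
force: [0.3, 0.4, 0.2]
opening: 0.0372
gripper_force: 0.0
t: 22.7
tool_pos: [0.3414, -0.2932, 0.2875]
orientation: [0.236, 3.128, -0.024]
force: [-0.5, 0.5, 0.1]
opening: 0.037
gripper_force: 0.0
side
xm slope deg 0.05 off mm 1.8 n 64
yp slope deg -0.16 off mm -1.6 n 99
ym slope deg 0.53 off mm 0.1 n 27
bar 117 [ 0.4329 -0.2392  0.1397]
top
xp slope deg 0.17 off mm 1.8 n 157
xm slope deg 0.10 off mm 2.2 n 154
yp slope deg -0.24 off mm 2.0 n 203
ym slope deg -0.43 off mm 2.0 n 41
bar 104 [ 0.4355 -0.2365  0.1397]
```

View pics/c5.png

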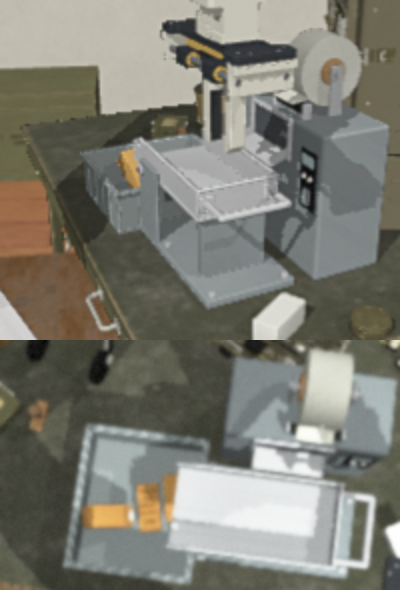

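```bash
python3 - <<'E'
from h import *
from plant import models
R=np.array([[np.cos(TH),-np.sin(TH)],[np.sin(TH),np.cos(TH)]])
for n in("side","top"):
    p,d=optics.read_camera(n);P=cloud(n,d);h=cv2.cvtColor(p,cv2.COLOR_RGB2HSV)
    m=((h[...,0]>8)&(h[...,0]<24)&(h[...,1]>130)&band(P,.0,.2,.3,.6,-.02,.26)).astype(np.uint8)
    k,l,st,_=cv2.connectedComponentsWithStats(m)
    for i in range(1,k):
        if st[i,4]>12:
            Q=P[l==i];L=np.c_[(Q[:,:2]-O)@R,Q[:,2]];print(n,st[i].tolist(),"min",np.round(np.percentile(L,3,axis=0),3),"max",np.round(np.percentile(L,97,axis=0),3))
            o=np.argsort(L[:,1]);print("   z along y",[(round(float(L[j,1]),3),round(float(L[j,2]),3)) for j in o[::max(1,len(o)//8)]])
E
```

```text
side [209, 195, 11, 19, 114] min [-0.044  0.117  0.024] max [-0.027  0.171  0.074]
   z along y [(0.11, 0.036), (0.127, 0.049), (0.134, 0.039), (0.14, 0.059), (0.148, 0.061), (0.152, 0.032), (0.158, 0.071), (0.163, 0.073), (0.175, 0.048)]
top [227, 198, 5, 22, 66] min [-0.006  0.052  0.031] max [0.055 0.065 0.041]
   z along y [(0.051, 0.033), (0.053, 0.036), (0.054, 0.037), (0.056, 0.031), (0.057, 0.038), (0.058, 0.038), (0.06, 0.036), (0.062, 0.037), (0.065, 0.031)]
top [214, 203, 11, 22, 207] min [-0.031  0.069  0.032] max [0.034 0.104 0.042]
   z along y [(0.066, 0.037), (0.074, 0.038), (0.079, 0.034), (0.082, 0.035), (0.085, 0.032), (0.089, 0.041), (0.093, 0.038), (0.098, 0.035), (0.104, 0.036)]
top [187, 213, 23, 10, 211] min [-0.039  0.121  0.039] max [-0.006  0.182  0.076]
   z along y [(0.115, 0.033), (0.127, 0.04), (0.135, 0.051), (0.142, 0.06), (0.149, 0.059), (0.157, 0.069), (0.164, 0.072), (0.173, 0.069), (0.184, 0.056)]
```

All three cartons are inside the tote. One leans against the far wall, its top about level with the rim. The tray is down and the tote is square at home, so I'm handing in.

```bash
python3 -c "
from plant import close_job
print(close_job())"
```

```text
the job is handed in; nothing more can be done
None
```

The job is handed in at about 23 s: the tote is square against the labeller (about 2 mm off centre), all three cartons are in it (one leaning on its far wall), the tray is back on its rest, and no other items were touched.

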